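# Press the rosewood inlay plug home

## Task

With the fingertips, gently press the dark red-brown wooden plug straight down until it is fully home in the panel, keep pressing on it for about two seconds so that the glue grabs, then withdraw clear. Do not touch the white, green and grey plugs, which are only dry-fitted and must stay standing as they are. Do not pull the dark plug up, and leave everything else where it is.

Things in the scene. Friction and masses are not known exactly. Their poses are not given: they have to be found in the camera images.
- rosewood (a joint): travel of the dark red-brown plug straight down into its hole, m. At 0 its top stands 10 mm above the panel; it starts at 0 to 0.003 and is fully home at 0.009, on the hard bottom of the hole, its top 1 mm above the panel. Friction holds it: it needs a steady push of 3 to 4 N to move and stays where it is left
- rosewood_top (a point): centre of the flat top of the dark red-brown wooden plug to be pressed, an upright cylinder 28 mm in diameter; z up. It moves down with the plug
- white: white plug, 28 mm diameter, 28 mm long, standing 7 to 10 mm above the panel in its hole; origin at the centre of its underside, 28 mm below its top. To be left alone; it slides down as easily as the dark one
- green: green plug, otherwise like the white one. To be left alone
- grey: grey plug, otherwise like the white one. To be left alone
- panel: fixed pale plywood panel 290 x 385 mm on a white board 310 x 410 mm; origin at its centre on the table, z up, top surface 26 mm above the table. The plugs stand 75 mm from the centre on a flat black ring, at the panel's +x, +y, -x and -y in any order. A green clamp, 88 mm high, grips it at its x = 0.115, y = -0.165 to -0.225 m
- weight: loose brass weight with a small waist and head, 28 mm diameter, 34 mm high, standing about the middle of the ring; origin at the centre of its underside
- cup: loose white cup with green leaves, 72 mm diameter, 75 mm high, near one corner of the panel; origin at the centre of its underside
- tape: loose blue roll of tape lying flat, 86 mm diameter, 25 mm high, near a corner of the panel; origin at the centre of its underside
- block: loose cork sanding block 60 x 40 x 26 mm near a corner of the panel; origin at the centre of its underside
- glue: loose cream-coloured glue bottle with a red cap, 90 mm diameter, 247 mm high, on the table at the robot's right; origin at the centre of its underside

How it is judged:
By the outcome, as a careful person would: the job done as asked, in the order asked, and still so for the second after the job is handed in, with the robot touching nothing.
It also fails if it takes over 35 s, if anything falls off the work surface, if the arm or the gripper's body presses on something with over 40 N, if the wrist force passes 120 N, or if a joint passes its speed limit or range.

## Robot

A 6-joint arm with a two-finger parallel gripper is mounted at the origin on the work surface. World frame = base frame: x ahead of the robot, y to its left, z up, the work surface at z = 0. Lengths are in mm, angles in rad, forces in N, time in s.
With the tool pointing down it reaches from about 250 to 775 mm from the base axis. Payload 4 kg.
Tool frame: the origin (TCP) lies at the centre of the arm's flange, where the gripper is bolted on; the fingertips stand 199 mm ahead of it and the grasp point (between the pads) lies 180 mm ahead of it; z points along the fingers, y is the line along which they close (so a half turn about z gives the same grasp; the last joint's range is limited). The gripper opens to 94 mm and grips with 3 to 60 N. Pads are 16 mm wide; open, the fingers measure 119 mm over their backs; the gripper's body (75 mm by 177 mm) begins 78 mm behind the grasp point.
Start: joints at [-1.402, 0.087, 1.371, -0, 1.684, -0.103], TCP at [147.65, -529.811, 404.706] pointing down, gripper open.
Joint ranges: [-3.1, 3.1], [-0.76, 2.03], [0.27, 2.55], [-1.08, 4.22], [0.17, 2.65], [-2.57, 2.57]. Speed limits (rad/s): [2.79, 2.79, 3.14, 3.14, 3.14, 3.14].

## Interface

Orientations are given as a unit quaternion [x, y, z, w].
In Python, from cell import manip, eyes gives the robot as it stands (manip), with the cameras (eyes).
- The arm moves only by the tool nudge_tcp, called after "Emit:" by a JSON object that holds its "api" and its "payload", one argument or row to a line. Schema: {"type":"object","properties":{"ticks":{"type":"array","items":{"type":"array","prefixItems":[{"type":"array","items":{"type":"number"},"minItems":3,"maxItems":3},{"type":"number"}],"minItems":2,"maxItems":2},"minItems":1,"maxItems":12},"finger_gap":{"type":"number"},"only":{"type":"string"},"quiet":{"type":"boolean"},"lines":{"type":"string"}},"required":["ticks"],"additionalProperties":false}. ticks is a list of rows, 1 to 12 of them, each written [[dx, dy, dz], turn]: dx, dy, dz in mm, then a turn about the tool's z in rad; each row is the pose to reach, as a shift and turn from the pose commanded when the call began, along the tool's axes at that moment; what a row does not reach only later rows make up. A row lasts 1/12 s, in which the tool goes at most 41.7 mm and 0.125 rad, less where a joint would pass 70% of its speed; a pose out of reach is approached as far as the arm can. finger_gap is the finger opening in mm, set as the call begins (left out keeps the last). The fingers move at their own pace and stop on an object; the grip force is fixed at half the most. Time passes only in rows, so rows that do not move let the fingers close. The tool returns the time, the measured TCP pose, the force, the opening and the grip force at its end. only (a regular expression) keeps the lines of the reply that match it, lines (a string "A,B") keeps lines A to B, and quiet returns only ok. Input that does not fit is refused with a message, and nothing moves.
- manip.sense(): the state, without advancing time (a new reading comes with each control period).
- eyes.capture(name): name is "scene" or "top" or "wrist"; returns (picture, depth): 384x512x3 uint8, red, green, blue; 384x512 float32, mm along the optical axis (not along the pixel's ray), 0 where there is no reading.
- eyes.calibration(name): a dict with "K" (3x3 intrinsics, pixels), "world_to_cam" (4x4, takes a point from world to camera coordinates). Camera axes: x right, y down, z forward; pixel columns grow to the right and rows downward; lengths in mm; the calibration is good to about 2 mm. A picture is of the moment at which its call begins: read the wrist's pose just before it. calibration takes no time and is no camera call; for the wrist camera it gives the pose at the moment of the call.
- manip.hand_in(): hands the job in; it is judged then, once.
The state is a dict: "t": time; "joint_positions": joint angles; "joint_vel": joint speeds; "tau": joint torques, N m; "eef_pos": TCP position; "eef_rot": TCP orientation; "ft_force": force on the tool from outside, world axes, zero at the start; "ft_torque": the same for the moment, N m; "grip_width": finger opening in mm; "grasp_force": force on a finger pad.
Only numpy, scipy, OpenCV 4.12 (cv2) and the standard library are available. Lean on these libraries where they do the work, as an engineer would, in place of code of your own. Each camera call takes 0.05 s, during which the arm holds its last target. There are 200 camera calls.

## Working session

There is one attempt and no reset: what is moved stays moved. The work goes in short steps, Python scripts to look and compute and a tool call to move; the robot and the scene stay as the last step left them, time stands still between calls to the robot, and variables do not carry over. Pictures are saved under pics/ and viewed, at most 10 in all, crops included, and the job is handed in when it is done.

```bash
mkdir -p pics; ls
```

Run:
```python
from cell import manip, eyes
import cv2,numpy as np
for n in ["top","scene"]:
    p,d=eyes.capture(n); cv2.imwrite(f"pics/{n}.png",p[:,:,::-1]); np.savez(f"{n}.npz",p=p,d=d,**eyes.calibration(n))
s=manip.sense();print(s)
```

```text
cell.py
pics
{'t': 0.1, 'joint_positions': array([-1.40212444e+00,  8.79026447e-02,  1.37209681e+00, -1.53256546e-05,
        1.68362586e+00, -1.03087869e-01]), 'joint_vel': array([-0.00203795, -0.00048646, -0.00262397,  0.00117864, -0.00056681,
       -0.00038241]), 'tau': array([ 1.14844046e-03, -3.41252697e+01, -3.03301835e+01,  7.19168410e-02,
        3.04329791e-02, -9.09880214e-05]), 'eef_pos': array([ 147.61770558, -529.71582551,  403.61225605]), 'eef_rot': array([ 9.90782129e-01,  1.35461215e-01, -4.09324226e-05, -1.01553425e-03]), 'ft_force': array([0.0049398 , 0.71106923, 0.36669837]), 'ft_torque': array([ 0.03294156, -0.01585978,  0.07057898]), 'grasp_force': 0.0, 'grip_width': 93.63821682096517}
```

View pics/top.png

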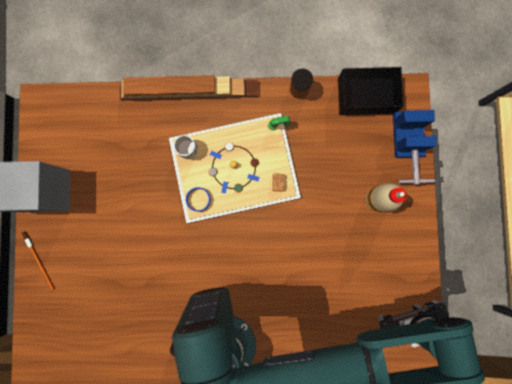

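View pics/scene.png

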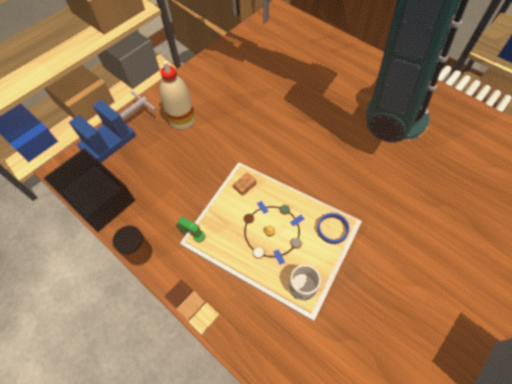

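The top view shows the dark plug at (255,162), white at (229,147), grey at (213,172), green at (238,188), the weight at (234,165) and the clamp at (280,122). The scene view agrees, with the dark plug at (249,218).

Create h.py:
```python
import numpy as np,cv2
def world(u,v,z,K,T):
    "intersect pixel ray with plane z"
    R,t=T[:3,:3],T[:3,3]; c=-R.T@t; r=R.T@np.linalg.solve(K,[u,v,1]); return c+r*(z-c[2])/r[2]
def dark(p):
    h=cv2.cvtColor(p,cv2.COLOR_RGB2HSV); r,g,b=[p[...,i].astype(int) for i in range(3)]
    return ((r>1.5*g)&(r<130)&(r>25)).astype(np.uint8)
```

Run:
```python
from h import *
from cell import manip, eyes
for n,pts in dict(top=dict(dark=(255,162),white=(229,147),grey=(213,172),green=(238,188),weight=(234,165),clamp=(280,122)),scene=dict(dark=(249,218),white=(258,253),grey=(295,243),green=(284,210),weight=(269,231))).items():
    z=np.load(n+".npz");K,T=z['K'],z['world_to_cam']
    for k,(u,v) in pts.items(): print(n,k,world(u,v,34 if k!='weight' else 60,K,T).round())
    p=z['p']; u,v=pts['dark']; m=dark(p); c,l,st,ce=cv2.connectedComponentsWithStats(m)
    for i in range(1,c):
        if np.hypot(*(ce[i]-[u,v]))<12: print(ce[i],st[i][2:],world(*ce[i],34,K,T))
print(eyes.calibration("wrist"))
```

```text
top dark [ 630. -115.   34.]
top white [685. -25.  34.]
top grey [598.  32.  34.]
top green [540. -54.  34.]
top weight [617. -44.  60.]
top clamp [ 770. -206.   34.]
[254.34285714 161.94285714] [ 6  7 35] [ 630.06071137 -113.09849329   34.        ]
scene dark [ 632. -109.   34.]
scene white [693. -21.  34.]
scene grey [606.  36.  34.]
scene green [549. -50.  34.]
scene weight [634. -33.  60.]
[248.47619048 218.85714286] [ 6  6 21] [ 635.13428978 -107.84998925   34.        ]
{'K': array([[325.51146344,   0.        , 260.78711601],
       [  0.        , 325.51146344, 190.94589864],
       [  0.        ,   0.        ,   1.        ]]), 'world_to_cam': array([[ 2.69493470e-01, -9.63000183e-01, -1.97940004e-03,
        -5.48035506e+02],
       [-9.37643098e-01, -2.62864832e-01,  2.27436805e-01,
        -2.63041614e+01],
       [-2.19541999e-01, -5.94367631e-02, -9.73790831e-01,
         3.89437011e+02],
       [ 0.00000000e+00,  0.00000000e+00,  0.00000000e+00,
         1.00000000e+00]])}
```

Emit:
{"api": "nudge_tcp", "payload": {
  "ticks": [
    [[12, -6, 0], 0],
    [[37, -17, 0], 0],
    [[70, -33, 0], 0],
    [[105, -50, 0], 0],
    [[140, -66, 0], 0],
    [[175, -83, 0], 0],
    [[210, -100, 0], 0],
    [[245, -116, 0], 0],
    [[280, -133, 0], 0],
    [[300, -142, 0], 0],
    [[310, -147, 0], 0],
    [[312, -148, 0], 0]
  ],
  "finger_gap": 0
}}

```text
t: 1.1
eef_pos: [409.7, -301.6, 404.5]
eef_rot: [0.991, 0.137, -0.0, -0.0]
ft_force: [1.3, -0.8, 0.2]
grip_width: 17.5
grasp_force: 0.0
```

Emit:
{"api": "nudge_tcp", "payload": {
  "ticks": [
    [[10, -5, 0], 0],
    [[35, -17, 0], 0],
    [[70, -33, 5], 0],
    [[105, -50, 15], 0],
    [[140, -66, 25], 0],
    [[175, -83, 35], 0],
    [[210, -100, 45], 0],
    [[240, -114, 50], 0],
    [[258, -122, 55], 0],
    [[264, -125, 55], 0],
    [[266, -126, 55], 0],
    [[266, -126, 55], 0]
  ]
}}

```text
t: 2.1
eef_pos: [630.6, -111.7, 349.8]
eef_rot: [0.991, 0.135, -0.0, 0.0]
ft_force: [0.2, 0.2, 0.2]
grip_width: 0.7
grasp_force: 0.0
```

Run:
```python
from cell import manip, eyes
from h import *
s=manip.sense();c=eyes.calibration("wrist");p,d=eyes.capture("wrist");cv2.imwrite("pics/w1.png",p[:,:,::-1])
np.savez("w1.npz",p=p,d=d,e=s['eef_pos'],q=s['eef_rot'],**c);print(s['eef_pos'],s['eef_rot'],s['ft_force'],s['t'])
```

```text
[ 630.6010456  -111.69071846  349.82191124] [ 9.90865301e-01  1.34854687e-01 -2.66287359e-04  3.12573618e-04] [0.22746688 0.15075969 0.17955625] 2.1
```

View pics/w1.png

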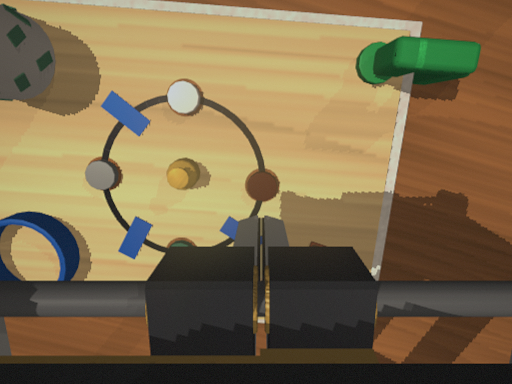

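The wrist view shows the dark plug at (262,185), ahead of the closed fingers at (262,225). White is at (183,97), grey at (101,174) and the weight at (182,174).

Run:
```python
from h import *
z=np.load("w1.npz");p,d,K,T=[z[k] for k in('p','d','K','world_to_cam')]
print(p[185,255:270:5],p[160,262],p[185,300])
R,t=T[:3,:3],T[:3,3]
v,u=np.mgrid[:384,:512]; P=np.linalg.inv(K)@np.stack([u.ravel()*1.,v.ravel(),0*u.ravel()+1]); P=(R.T@(P*d.ravel()-t[:,None])).T.reshape(384,512,3)
r,g,b=[p[...,i].astype(int) for i in range(3)]
m=((r>1.6*g)&(u>235)&(u<290)&(v>160)&(v<215)&(r<150)).astype(np.uint8)
zz=P[...,2]
print("plug z",np.median(zz[180:190,256:268]),"panel z near",np.median(zz[150:160,285:295]), np.median(zz[195:215,170:200]))
c,l,st,ce=cv2.connectedComponentsWithStats(m); i=1+st[1:,4].argmax(); print(ce[i],st[i])
s=(l==i); ztop=np.median(zz[180:190,256:268])
cn=max(cv2.findContours(s.astype(np.uint8),0,2)[0],key=len); print("circle",cv2.minEnclosingCircle(cn))
print("blob",world(*ce[i],ztop,K,T), "depth mean of top",P[s&(zz>ztop-3)].mean(0),(s&(zz>ztop-3)).sum())
q=(zz>29)&(zz<42)&(u>235)&(u<290)&(v>160)&(v<215); print("by height",P[q].mean(0),q.sum(),[ (a.min(),a.max()) for a in np.where(q)])
for k,(a,bb) in dict(white=(183,97),grey=(101,174)).items(): print(k,P[bb,a])
e=z['e'];x,y=z['q'][:2];a=2*np.arctan2(y,x);D=world(*ce[i],ztop,K,T)-e
print("tool delta",D[0]*np.cos(a)+D[1]*np.sin(a),D[0]*np.sin(a)-D[1]*np.cos(a),-D[2]-199)
```

```text
[[102  69  45]
 [103  70  47]
 [102  69  46]] [76 66 48] [203 188 124]
plug z 34.1569932376251 panel z near 26.345779449910584 26.309977648804143Traceback (most recent call last):
  File "<stdin>", line 10, in <module>
ValueError: attempt to get argmax of an empty sequence
```

Create m.py:
```python
from h import *
import sys
def measure(f,u0,v0,h=30):
    z=np.load(f);p,d,K,T=[z[k] for k in('p','d','K','world_to_cam')]
    R,t=T[:3,:3],T[:3,3]
    v,u=np.mgrid[:384,:512]; P=np.linalg.inv(K)@np.stack([u.ravel()*1.,v.ravel(),0*u.ravel()+1]); P=(R.T@(P*d.ravel()-t[:,None])).T.reshape(384,512,3)
    r,g=p[...,0].astype(int),p[...,1].astype(int); zz=P[...,2]
    w=(abs(u-u0)<h)&(abs(v-v0)<h)
    m=((r>1.38*g)&(r>70)&(r<150)&w).astype(np.uint8)
    ztop=np.median(zz[v0-5:v0+5,u0-5:u0+5])
    c,l,st,ce=cv2.connectedComponentsWithStats(m); i=1+st[1:,4].argmax(); print(ce[i],st[i],"ztop",ztop)
    q=w&(abs(zz-ztop)<3)&(r<150); print("by height",P[q].mean(0),q.sum(),[(a.min(),a.max()) for a in np.where(q)])
    e=z['e'];x,y=z['q'][:2];a=2*np.arctan2(y,x)
    for D in (world(*ce[i],ztop,K,T),P[q].mean(0)):
        print("at",D); D=D-e; print("  tool delta",D[0]*np.cos(a)+D[1]*np.sin(a),D[0]*np.sin(a)-D[1]*np.cos(a),-D[2]-199)
if __name__=="__main__": measure(sys.argv[1],int(sys.argv[2]),int(sys.argv[3]))
```

```bash
python3 m.py w1.npz 262 185
```

```text
[261.04817518 186.03649635] [246 170  31  31 685] ztop 34.118340564097124
by height [ 630.01308409 -111.58862975   34.02616039] 672 [(np.int64(171), np.int64(199)), (np.int64(247), np.int64(276))]
at [ 629.29124468 -111.35994385   34.11834056]
  tool delta -1.1737633010547759 -0.6687824908009146 116.70357067868878
at [ 630.01308409 -111.58862975   34.02616039]
  tool delta -0.539293652539709 -0.2555057727697841 116.7957508569034
```

Emit:
{"api": "nudge_tcp", "payload": {
  "ticks": [
    [[0, 0, 8], 0],
    [[-0.7, -0.4, 22], 0],
    [[-0.7, -0.4, 40], 0],
    [[-0.7, -0.4, 58], 0],
    [[-0.7, -0.4, 74], 0],
    [[-0.7, -0.4, 87], 0],
    [[-0.7, -0.4, 97], 0],
    [[-0.7, -0.4, 104], 0],
    [[-0.7, -0.4, 108], 0],
    [[-0.7, -0.4, 110], 0],
    [[-0.7, -0.4, 110], 0],
    [[-0.7, -0.4, 110], 0]
  ]
}}

```text
t: 3.15
eef_pos: [630.4, -110.6, 240.5]
eef_rot: [0.991, 0.136, 0.001, 0.0]
ft_force: [0.2, -0.5, 0.5]
grip_width: 0.2
grasp_force: 0.0
```

Run:
```python
from cell import manip, eyes
from h import *
s=manip.sense();c=eyes.calibration("wrist");p,d=eyes.capture("wrist");cv2.imwrite("pics/w2.png",p[:,:,::-1])
print(s['eef_pos'],s['ft_force'])
```

```text
[ 630.37826436 -110.55671667  240.52066461] [ 0.1885467  -0.49972941  0.46951688]
```

View pics/w2.png

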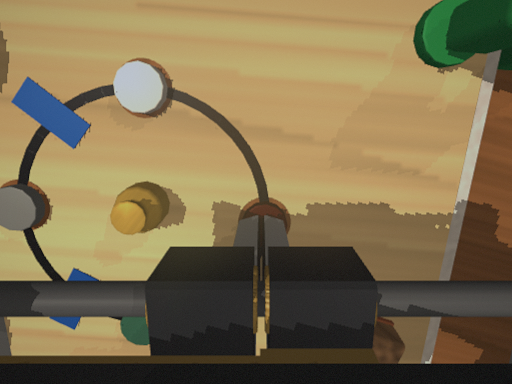

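The fingertips stand just above the dark plug at (264,215), centred sideways, with nothing else nearby. I'll press slowly now.

Emit:
{"api": "nudge_tcp", "payload": {
  "ticks": [
    [[0, 0, 1.5], 0],
    [[0, 0, 3], 0],
    [[0, 0, 4.5], 0],
    [[0, 0, 5.5], 0],
    [[0, 0, 6.5], 0],
    [[0, 0, 7], 0],
    [[0, 0, 7.5], 0],
    [[0, 0, 8], 0],
    [[0, 0, 8.5], 0],
    [[0, 0, 9], 0],
    [[0, 0, 9.5], 0],
    [[0, 0, 10], 0]
  ]
}}

```text
t: 4.2
eef_pos: [630.1, -110.5, 229.7]
eef_rot: [0.991, 0.136, -0.0, 0.0]
ft_force: [-1.6, 1.3, 2.2]
grip_width: 0.4
grasp_force: 1.5
```

Emit:
{"api": "nudge_tcp", "payload": {
  "ticks": [
    [[0, 0, 0.4], 0],
    [[0, 0, 0.8], 0],
    [[0, 0, 1.2], 0],
    [[0, 0, 1.6], 0],
    [[0, 0, 2], 0],
    [[0, 0, 2.4], 0],
    [[0, 0, 2.7], 0],
    [[0, 0, 3], 0]
  ]
}}

```text
t: 4.87
eef_pos: [630.1, -110.5, 226.6]
eef_rot: [0.991, 0.135, -0.0, -0.0]
ft_force: [-1.7, 0.8, 2.7]
grip_width: 0.6
grasp_force: 1.4
```

Emit:
{"api": "nudge_tcp", "payload": {
  "ticks": [
    [[0, 0, 0.3], 0],
    [[0, 0, 0.6], 0],
    [[0, 0, 0.9], 0],
    [[0, 0, 1.2], 0]
  ]
}}

```text
t: 5.2
eef_pos: [630.1, -110.5, 226.5]
eef_rot: [0.991, 0.135, 0.0, 0.0]
ft_force: [-3.2, 1.7, 7.0]
grip_width: 0.6
grasp_force: 3.9
```

Position has stopped at 226.5 and force is rising, so it's on the bottom. A touch more, then hold.

Emit:
{"api": "nudge_tcp", "payload": {
  "ticks": [
    [[0, 0, 0.3], 0],
    [[0, 0, 0.6], 0],
    [[0, 0, 0.6], 0],
    [[0, 0, 0.6], 0],
    [[0, 0, 0.6], 0],
    [[0, 0, 0.6], 0],
    [[0, 0, 0.6], 0],
    [[0, 0, 0.6], 0],
    [[0, 0, 0.6], 0],
    [[0, 0, 0.6], 0],
    [[0, 0, 0.6], 0],
    [[0, 0, 0.6], 0]
  ]
}}

```text
t: 6.2
eef_pos: [630.1, -110.5, 226.5]
eef_rot: [0.991, 0.136, 0.0, 0.0]
ft_force: [-4.0, 1.2, 8.2]
grip_width: 0.6
grasp_force: 4.2
```

Emit:
{"api": "nudge_tcp", "payload": {
  "ticks": [
    [[0, 0, 0], 0],
    [[0, 0, 0], 0],
    [[0, 0, 0], 0],
    [[0, 0, 0], 0],
    [[0, 0, 0], 0],
    [[0, 0, 0], 0],
    [[0, 0, 0], 0],
    [[0, 0, 0], 0],
    [[0, 0, 0], 0],
    [[0, 0, 0], 0],
    [[0, 0, 0], 0],
    [[0, 0, 0], 0]
  ]
}}

```text
t: 7.2
eef_pos: [630.0, -110.5, 226.5]
eef_rot: [0.991, 0.136, 0.0, 0.0]
ft_force: [-3.8, 2.4, 8.1]
grip_width: 0.2
grasp_force: 4.2
```

Emit:
{"api": "nudge_tcp", "payload": {
  "ticks": [
    [[0, 0, 0], 0],
    [[0, 0, 0], 0],
    [[0, 0, 0], 0],
    [[0, 0, -1], 0],
    [[0, 0, -3], 0],
    [[0, 0, -7], 0],
    [[0, 0, -15], 0],
    [[0, 0, -28], 0],
    [[0, 0, -45], 0],
    [[0, 0, -65], 0],
    [[0, 0, -85], 0],
    [[0, 0, -100], 0]
  ]
}}

```text
t: 8.2
eef_pos: [630.4, -110.6, 328.3]
eef_rot: [0.991, 0.135, 0.002, 0.001]
ft_force: [0.2, -0.1, 0.2]
grip_width: 0.1
grasp_force: 0.0
```

Emit:
{"api": "nudge_tcp", "payload": {
  "ticks": [
    [[0, 0, -10], 0],
    [[0, 0, -17], 0],
    [[0, 0, -22], 0],
    [[0, 0, -24], 0],
    [[0, 0, -24], 0],
    [[0, 0, -24], 0]
  ]
}}

```text
t: 8.7
eef_pos: [630.0, -110.5, 347.8]
eef_rot: [0.991, 0.135, -0.001, -0.0]
ft_force: [0.3, -0.6, -0.7]
grip_width: 1.0
grasp_force: 0.0
```

Run:
```python
from cell import manip, eyes
from h import *
s=manip.sense();c=eyes.calibration("wrist");p,d=eyes.capture("wrist");cv2.imwrite("pics/w3.png",p[:,:,::-1])
np.savez("w3.npz",p=p,d=d,e=s['eef_pos'],q=s['eef_rot'],**c)
```

```bash
python3 m.py w3.npz 262 187
```

```text
[263.82732919 184.41987578] [248 169  33  32 805] ztop 27.213444094232614
by height [ 625.7620251  -117.16690277   26.87947542] 1302 [(np.int64(158), np.int64(216)), (np.int64(247), np.int64(291))]
at [ 629.42880228 -112.23987273   27.21344409]
  tool delta -1.0120897022072237 1.5350710563136607 121.58720553279414
at [ 625.7620251  -117.16690277   26.87947542]
  tool delta -5.866891550779738 5.296956074040497 121.92117421201004
```

View pics/w3.png

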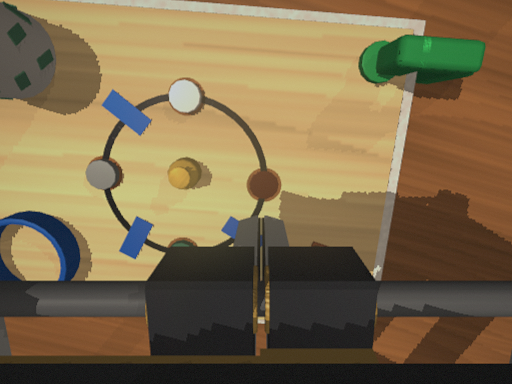

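The plug at (264,184) now measures 27.2 mm high, so its top is about 1 mm above the panel. The white plug (185,97), grey plug (103,173) and weight (183,174) are where they were.

```bash
python3 -c "
from cell import manip, eyes
print(manip.hand_in())"
```

```text
the job is handed in; nothing more can be done
None
```

The dark red-brown plug is fully home, its top about 1 mm above the panel; I held it there at about 8 N for just over two seconds, withdrew about 120 mm clear, saw nothing else disturbed in the wrist camera's view, and handed the job in at about 9 s.

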